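Nest the condiment pots on the trivet and put the lid on

ROBOT

A 7-joint arm with a two-finger parallel gripper is mounted at the origin on the work surface. World frame = base frame: x ahead of the robot, y to its left, z up, the work surface at z = 0. Lengths are in m, angles in rad, forces in N, time in s.
With the tool pointing down it reaches from about 0.35 to 0.9 m from the base axis. Payload 8.1 kg.
Tool frame: the origin (TCP) lies midway between the tips of the shut fingers; the grasp point (between the pads) lies 19 mm behind it; x points along the fingers, z is the direction in which the jaws open and shut, and the axes are right-handed (so a half turn about x gives the same grasp; the last joint's range is limited). The gripper opens to 92 mm and grips with 3 to 60 N. Pads are 19 mm wide; open, the fingers measure 130 mm over their backs; the gripper's body (75 mm by 190 mm) begins 47 mm behind the grasp point.
Start: joints at [1.146, 0.434, 0.025, 1.573, -0.012, 1.134, -0.075], TCP at [0.198, -0.593, 0.227] pointing down, gripper open.
Joint ranges: [-2.62, 2.62], [-0.44, 2.09], [-1.27, 1.32], [0.08, 2.57], [-1.32, 4.46], [0.12, 2], [-2.74, 2.74]. Speed limits (rad/s): [2.22, 2.22, 3.01, 3.01, 3.14, 3.14, 3.14].

INTERFACE

Orientations are given as a rotation vector (axis times angle).
In Python, from cell import arm gives the robot as it stands. The module is installed in compiled form; this text tells all that it offers.
- The arm moves only by the tool move_arm, never from a script. Its argument "steps" is text: rows parted by semicolons, each of 5 numbers parted by spaces: the shift along the tool's x, y, z in m, then the turn about the tool's x in rad, then the closure in counts, from 0 (fully open) to 255 (shut). A call has 1 to 10 rows; each row is the pose to reach, as a shift and turn from the pose commanded when the call began, along the tool's axes at that moment; what a row does not reach only later rows make up. A row lasts 1/12 s, in which the tool goes at most 41.7 mm and 7.16 degrees, less where a joint would pass 70% of its speed; a pose out of reach is approached as far as the arm can. A call with a gripper value outside its range is refused whole. The fingers move at their own pace and stop on an object; "squeeze" is the grip in N (left out, the last holds). Time passes only in rows, so rows that repeat a pose let the fingers close. It gives the time, the measured TCP pose, the force and the opening at its end, in the units of the state.
- arm.observe(): the state, without advancing time (a new reading comes with each control period).
- arm.get_image(name): name is "side" or "top"; returns a dict with "img" (480x640x3 uint8, blue, green, red), "z_map" (480x640 float32, m along the optical axis (not along the pixel's ray), 0 where there is no reading), "vfov" (degrees; the focal length in pixels is half the picture's height over the tangent of half this angle, whatever the lens; pixels are square), "cx", "cy" (the principal point, pixels), "extrinsics" (4x4, takes a point from camera to world coordinates). Camera axes: x right, y up, looking along -z (the intrinsics and any distortion apply to the point x, -y, -z); pixel columns grow to the right and rows downward; lengths in m; the calibration is good to about 2 mm. A picture is of the moment at which its call begins.
- arm.sign_off(): hands the job in, once; it reports no verdict.
The state is a dict: "clock": time; "joints": joint angles; "dq": joint speeds; "joint_efforts": joint torques, N m; "position": TCP position; "ee_rot": TCP orientation; "force": force on the tool from outside, world axes, zero at the start; "ft_torque": the same for the moment, N m; "width": opening from 0.0 (shut) to 1.0 (fully open).
Only numpy, scipy, OpenCV 4.12 (cv2) and the standard library are available. Lean on these libraries where they do the work, as an engineer would, in place of code of your own. Each camera call takes 0.05 s, during which the arm holds its last target.

TASK

Pack the condiment pots away as one nested set in the middle of the round wooden trivet: first stand the wide pot on it, then the middle-sized pot in the wide one, then the tall narrow pot in the middle-sized one, and last close the narrow pot with the knobbed lid. Every pot must stand upright right down on the floor of the one below, and the lid must sit fully home. Leave the pepper mill and the salt shaker standing where they are.

Things in the scene. Friction and masses are not known exactly. Their poses are not given: they have to be found in the camera images.
- pot_wide_center (a point): Wide, low, open round white pot: 68 mm across at the rim, 50 mm high, wall 2.5 mm, floor 4 mm thick (mouth 63 mm, inner floor 51 mm across). Foot 56 mm across, flaring to 68 mm at 24 mm height, straight from there to the rim. Loose. Point: on the axis half-way up, 25 mm above its underside; z up the axis.
- pot_middle_center (a point): Middle-sized open round white pot: 56 mm across at the rim, 72 mm high, wall 2.5 mm, floor 4 mm thick (mouth 51 mm, inner floor 37 mm across). Foot 42 mm across, flaring to 56 mm at 44 mm height, straight from there to the rim. Standing in the wide pot it rises 26 mm above the wide pot's rim, with 3 to 4 mm of play all round. Loose. Point: on the axis half-way up, 36 mm above its underside; z up the axis.
- pot_narrow_center (a point): Tall narrow open round white pot: 44 mm across at the rim, 94 mm high, wall 2.5 mm, floor 4 mm thick (mouth 39 mm across). Foot 30 mm across, flaring to 44 mm at 64 mm height, straight from there to the rim. Standing in the middle-sized pot it rises 26 mm above that pot's rim, with about 3 mm of play all round. Loose. Point: on the axis half-way up, 47 mm above its underside; z up the axis.
- lid_knob (a point): Loose white lid, dark wooden knob up, 39 mm high. From below: tapered plug 9 mm deep (26 mm across at its lower end, 34 at the top), disc 52 mm across, 4 thick, knob 18 mm across, 26 high (lowest 8 mm slimmer). The plug enters the narrow pot's mouth until the disc rests on the rim. Point: on the axis in the knob, 27 mm above the plug's lower end, 18 above the disc's underside; z up the axis.
- trivet_top (a point): Centre of the upper face of the round flat wooden trivet, 100 mm across and 12 mm thick, fixed to the table. z points up.
- mill: Pepper mill, dark turned wood, 48 mm across, 100 mm high, standing loose among the pots. Origin at the centre of its underside. To be left standing where it is.
- shaker: Salt shaker, white with a steel cap, 44 mm across, 77 mm high, standing loose among the pots. Origin at the centre of its underside. To be left standing where it is.
- onion: Yellow onion, 60 mm across, 66 mm high, fixed to the table among the pots; not used. Origin at the centre of its underside.
There are look-alikes about, which are no part of the job. What is shaped like the part that bears pot_narrow_center but green is not meant.

How it is judged:
By the outcome, as a careful person would: the job done as asked, in the order asked, and still so for the second after the job is handed in, with the robot touching nothing.
It also fails if it takes over 120 s, if anything falls off the work surface, if the arm or the gripper's body presses on something with over 40 N, if the wrist force passes 120 N, or if a joint passes its speed limit or range.

## Working session

There is one attempt and no reset: what is moved stays moved. The work goes in short steps, Python scripts to look and compute and a tool call to move; the robot and the scene stay as the last step left them, time stands still between calls to the robot, and variables do not carry over. Pictures are saved under pics/ and viewed, and the job is handed in when it is done.

Besides the shell and the picture viewer there is one more tool, called after ">>>" as a command line: name --argument value ..., lists and objects as JSON in quotes. move_arm: Moves the arm, as the interface text tells. Its arguments: {"type":"object","properties":{"steps":{"type":"string"},"squeeze":{"type":"number"}},"required":["steps"]}

```bash
mkdir -p pics; cat > h.py <<'E'
import numpy as np, cv2
from cell import arm
def grab(n,f=None):
    d=arm.get_image(n)
    np.savez('%s.npz'%n,**{k:d[k] for k in d})
    if f: cv2.imwrite('pics/'+f,d['img'])
    return d
def cloud(d):
    z=d['z_map'];f=240/np.tan(np.radians(d['vfov'])/2)
    v,u=np.mgrid[0:480,0:640]
    p=np.stack([(u-d['cx'])/f*z,-(v-d['cy'])/f*z,-z,np.ones_like(z)],-1)
    w=p@np.array(d['extrinsics']).T
    w=w[...,:3]; w[z<=0]=np.nan
    return w
E
python3 - <<'E'
from h import *
for n in ('side','top'):
    d=grab(n,n+'1.png');print([ (k,d[k]) for k in d if k not in('img','z_map')])
    print((d['z_map']>0).mean())
print(arm.observe())
E
```

```text
[('vfov', 57.702254671788765), ('cx', 313.51374046064774), ('cy', 238.0401490575491), ('extrinsics', array([[ 0.9209036 ,  0.28457244, -0.26637396,  0.32734165],
       [-0.38973734,  0.66095181, -0.64128583, -0.52528103],
       [-0.00643192,  0.69437831,  0.7195814 ,  0.65459564],
       [ 0.        ,  0.        ,  0.        ,  1.        ]]))]
0.9959375
[('vfov', 42.30902930653466), ('cx', 319.2760697711434), ('cy', 240.6587917650566), ('extrinsics', array([[ 0.01908788,  0.99732434, -0.07056775,  0.45624189],
       [-0.99967604,  0.01784905, -0.01814443,  0.0062532 ],
       [-0.01683632,  0.07089123,  0.99734195,  1.21545285],
       [ 0.        ,  0.        ,  0.        ,  1.        ]]))]
0.99583984375
{'clock': 0.1, 'joints': array([ 1.14638634,  0.43512841,  0.02497552,  1.57401909, -0.0115919 ,
        1.13403201, -0.0751128 ]), 'dq': array([-2.84693082e-05, -5.94687498e-04, -1.51074322e-03, -1.48287749e-03,
        1.11474700e-03, -8.49652622e-05, -7.09804962e-04]), 'joint_efforts': array([ 1.93076266e-03, -6.69130468e+01,  9.87210497e-01, -3.15145576e+01,
       -6.06437470e-02,  3.74386122e-02,  4.95641007e-05]), 'position': array([ 0.197471  , -0.59248044,  0.22603394]), 'ee_rot': array([ 0.96978935,  1.34567698, -0.96858443]), 'force': array([ 0.27387722, -0.69007568, -1.03552373]), 'ft_torque': array([ 0.01710999, -0.04624687, -0.06152524]), 'width': 0.9995938861759399}
```

View pics/side1.png

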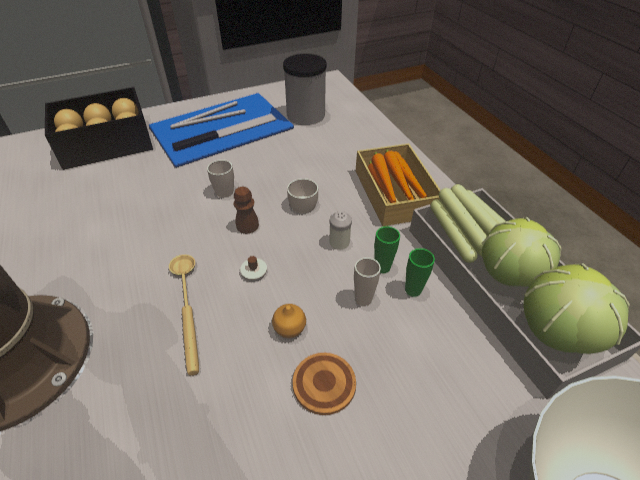

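View pics/top1.png

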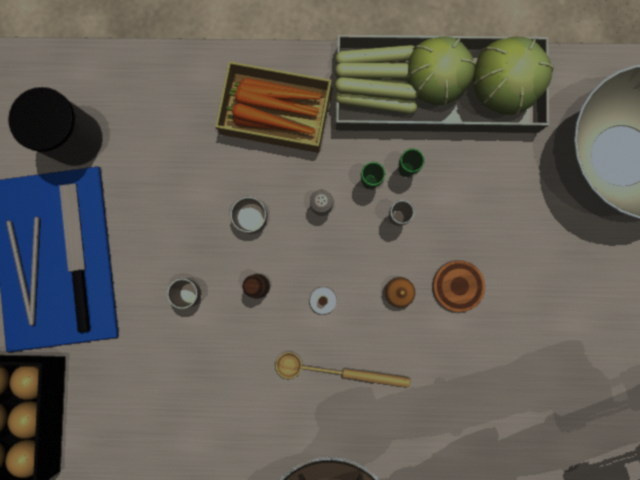

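The top view shows:
- **Wide pot:** (249,215).
- **Middle pot:** (184,293).
- **Narrow white pot:** (401,212). Its look-alikes are the green pots at (372,175) and (411,161).
- **Lid:** (323,300).
- **Trivet:** (459,286).
- **Not to move:** mill (256,286), shaker (321,202) and onion (400,292).

By description I choose the white ones. Next I'll measure them and look at a close crop.

```bash
cat > meas.py <<'E'
from h import *
from scipy.optimize import least_squares
def circ(P):
    f=lambda q:np.hypot(P[:,0]-q[0],P[:,1]-q[1])-q[2]
    c=np.median(P[:,:2],0)
    r=least_squares(f,[*((P[:,:2].max(0)+P[:,:2].min(0))/2),.03],loss='soft_l1',f_scale=.001)
    return r.x,np.std(f(r.x))
def load(n): return dict(np.load('%s.npz'%n))
E
python3 - <<'E'
from meas import *
T=cloud(load('top'));S=cloud(load('side'))
px=dict(wide=(249,215),mid=(184,293),nar=(401,212),lid=(323,300),triv=(459,286),onion=(400,292),mill=(256,286),shak=(321,202),g1=(372,175),g2=(411,161))
for k,(u,v) in px.items():
    c=T[v,u,:2]
    out=[]
    for nm,C in(('top',T),('side',S)):
        Q=C.reshape(-1,3);Q=Q[np.hypot(Q[:,0]-c[0],Q[:,1]-c[1])<.055]
        if k!='triv': Q=Q[np.hypot(Q[:,0]-c[0],Q[:,1]-c[1])<.045]
        tbl=np.percentile(Q[:,2],5); zt=np.percentile(Q[:,2],99)
        R=Q[Q[:,2]>zt-.008]
        x,s=circ(R); bb=(R[:,:2].max(0)+R[:,:2].min(0))/2
        out.append((nm,len(R),x.round(4).tolist(),round(s,4),'bb',bb.round(4).tolist(),'zt',round(zt,4),'tb',round(tbl,4)))
    print(k,*out,sep='\n  ')
im=load('top')['img'];cv2.imwrite('pics/crop1.png',cv2.resize(im[130:330,150:500],None,fx=2.28,fy=2.28,interpolation=cv2.INTER_CUBIC))
im=load('side')['img'];cv2.imwrite('pics/crop2.png',cv2.resize(im[140:420,150:450],None,fx=2.1,fy=2.1,interpolation=cv2.INTER_CUBIC))
E
```

```text
wide
  ('top', 166, [0.5868, 0.1631, 0.0324], np.float64(0.0008), 'bb', [0.5865, 0.1627], 'zt', np.float64(0.0528), 'tb', np.float64(-0.002))
  ('side', 209, [0.5876, 0.1625, 0.0324], np.float64(0.0012), 'bb', [0.5876, 0.1629], 'zt', np.float64(0.0496), 'tb', np.float64(-0.0024))
mid
  ('top', 147, [0.4359, 0.278, 0.0265], np.float64(0.0009), 'bb', [0.4359, 0.2784], 'zt', np.float64(0.0751), 'tb', np.float64(-0.0024))
  ('side', 174, [0.4366, 0.2777, 0.0266], np.float64(0.0014), 'bb', [0.4364, 0.2779], 'zt', np.float64(0.0716), 'tb', np.float64(-0.0022))
nar
  ('top', 118, [0.5912, -0.1224, 0.0205], np.float64(0.0008), 'bb', [0.5913, -0.1226], 'zt', np.float64(0.096), 'tb', np.float64(-0.0029))
  ('side', 224, [0.5915, -0.1234, 0.0205], np.float64(0.001), 'bb', [0.5916, -0.1231], 'zt', np.float64(0.093), 'tb', np.float64(-0.0029))
lid
  ('top', 67, [0.4265, 0.0188, 0.0062], np.float64(0.0021), 'bb', [0.4263, 0.0185], 'zt', np.float64(0.0414), 'tb', np.float64(-0.0027))
  ('side', 73, [0.4271, 0.0182, 0.0068], np.float64(0.002), 'bb', [0.4272, 0.0195], 'zt', np.float64(0.0382), 'tb', 
[... 1009 characters left out ...]

  ('side', 197, [0.6115, 0.0226, 0.0122], np.float64(0.0041), 'bb', [0.6121, 0.0238], 'zt', np.float64(0.0767), 'tb', np.float64(-0.0028))
g1
  ('top', 113, [0.6606, -0.069, 0.0205], np.float64(0.0008), 'bb', [0.6603, -0.069], 'zt', np.float64(0.0962), 'tb', np.float64(-0.003))
  ('side', 185, [0.6611, -0.0699, 0.0205], np.float64(0.001), 'bb', [0.6605, -0.0699], 'zt', np.float64(0.0933), 'tb', np.float64(-0.0029))
g2
  ('top', 122, [0.6864, -0.1399, 0.0205], np.float64(0.0009), 'bb', [0.6866, -0.14], 'zt', np.float64(0.0966), 'tb', np.float64(-0.0028))
  ('side', 204, [0.6866, -0.1409, 0.0205], np.float64(0.0009), 'bb', [0.6865, -0.1404], 'zt', np.float64(0.0931), 'tb', np.float64(-0.003))
```

View pics/crop1.png

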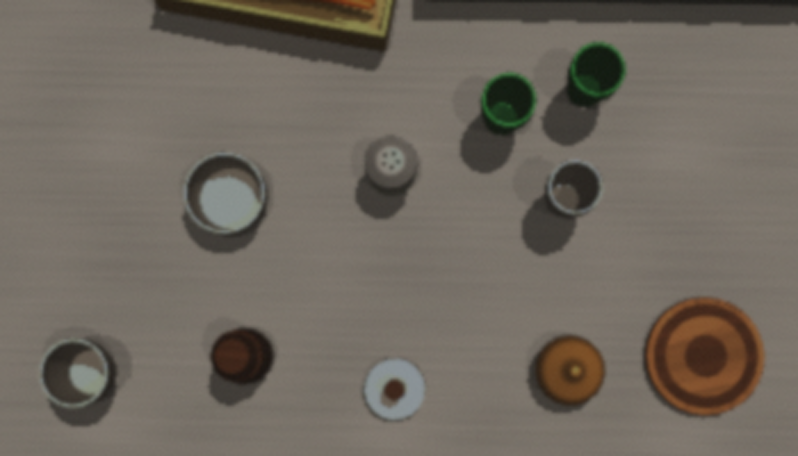

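View pics/crop2.png

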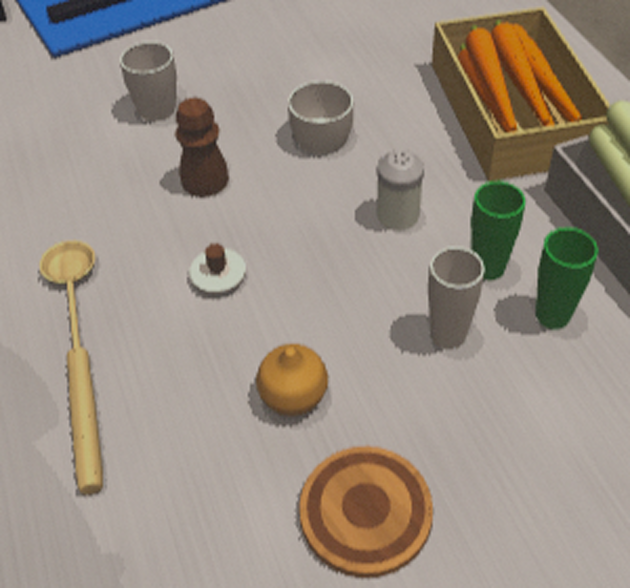

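```bash
cat > go.py <<'E'
from h import *
from scipy.spatial.transform import Rotation as Ro
def tool():
    o=arm.observe(); return o,Ro.from_rotvec(o['ee_rot']).as_matrix()
def to(x,y,z,jaw=None):
    o,R=tool(); d=R.T@(np.array([x,y,z])-o['position'])
    print('clk',round(o['clock'],2),'pos',o['position'].round(4),'F',o['force'].round(1),'w',round(o['width'],3))
    print('shift',d.round(4))
    print('jaw az deg',np.degrees(np.arctan2(R[1,2],R[0,2])).round(1),'xaxis',R[:,0].round(4),'j7',o['joints'].round(2))
E
python3 - <<'E'
from go import *
from meas import *
print(tool()[1].round(4))
to(.587,.163,.2)
for n in('top','side'):
    d=load(n);C=cloud(d);h=cv2.cvtColor(d['img'],cv2.COLOR_BGR2HSV)
    m=(h[...,1]>90)&(np.hypot(C[...,0]-.46,C[...,1]+.244)<.06)
    cs,_=cv2.findContours(m.astype(np.uint8),0,1);c=max(cs,key=cv2.contourArea)
    # project ellipse centre ray to z=.012
    P=C[c[:,0,1],c[:,0,0]];
    print(n,cv2.fitEllipse(c),circ(P))
E
```

```text
[[-6.000e-04  9.487e-01  3.162e-01]
 [ 1.300e-03  3.162e-01 -9.487e-01]
 [-1.000e+00 -1.000e-04 -1.400e-03]]
clk 0.1 pos [ 0.1975 -0.5925  0.226 ] F [ 0.3 -0.7 -1. ] w 1.0
shift [ 0.0268  0.6084 -0.5935]
jaw az deg -71.6 xaxis [-6.0e-04  1.3e-03 -1.0e+00] j7 [ 1.15  0.44  0.02  1.57 -0.01  1.13 -0.08]
top ((458.6352233886719, 285.86968994140625), (50.865848541259766, 51.48009490966797), 109.90184020996094) (array([ 0.45906051, -0.24250464,  0.04893588]), np.float64(0.0006687141197988665))
side ((323.8287353515625, 383.2207946777344), (61.254817962646484, 62.73529052734375), 102.45687866210938) (array([ 0.45968553, -0.24319981,  0.04910684]), np.float64(0.0015265003573633707))
```

>>> move_arm --steps "0 0.3 -0.29 0 0;0 0.3 -0.29 0 0;0 0.3 -0.29 0 0;0 0.3 -0.29 0 0;0 0.3 -0.29 0 0;0 0.3 -0.29 0 0;0 0.3 -0.29 0 0;0 0.3 -0.29 0 0;0 0.3 -0.29 0 0;0 0.3 -0.29 0 0" --squeeze 12

```text
clock: 0.93
position: [0.3906, -0.2215, 0.2267]
ee_rot: [0.969, 1.344, -0.969]
force: [0.4, -1.0, 0.4]
width: 0.999
```

```bash
python3 -c "
from go import *
to(.5872,.1628,.12)"
```

```text
clk 0.93 pos [ 0.3906 -0.2215  0.2267] F [ 0.4 -1.   0.4] w 0.999
shift [ 0.1066  0.308  -0.3025]
jaw az deg -71.6 xaxis [-1.e-04 -2.e-04 -1.e+00] j7 [ 0.58  0.16 -0.21  1.97  0.04  1.02 -0.9 ]
```

>>> move_arm --steps "0 0.308 -0.303 0 0;0 0.308 -0.303 0 0;0 0.308 -0.303 0 0;0 0.308 -0.303 0 0;0 0.308 -0.303 0 0;0 0.308 -0.303 0 0;0 0.308 -0.303 0 0;0 0.308 -0.303 0 0;0 0.308 -0.303 0 0;0 0.308 -0.303 0 0"

```text
clock: 1.77
position: [0.5801, 0.1494, 0.2264]
ee_rot: [0.969, 1.344, -0.97]
force: [1.3, -0.9, 0.7]
width: 1.001
```

>>> move_arm --steps "0.05 0 0 0 0;0.05 0 0 0 0;0.05 0 0 0 0;0.05 0 0 0 0"

```text
clock: 2.1
position: [0.5793, 0.1464, 0.1767]
ee_rot: [0.968, 1.345, -0.972]
force: [-0.1, -0.5, 0.5]
width: 1.001
```

```bash
python3 -c "
from go import *
to(.5872,.1628,.027)"
```

```text
clk 2.1 pos [0.5793 0.1464 0.1767] F [-0.1 -0.5  0.5] w 1.001
shift [ 0.1497  0.013  -0.0132]
jaw az deg -71.6 xaxis [-0.0016 -0.0012 -1.    ] j7 [-0.07  0.47 -0.38  1.68  0.2   1.03 -1.77]
```

>>> move_arm --steps "0.03 0.013 -0.013 0 0;0.06 0.013 -0.013 0 0;0.06 0.013 -0.013 0 0;0.08 0.013 -0.013 0 0;0.1 0.013 -0.013 0 0;0.1 0.013 -0.013 0 0;0.1 0.013 -0.013 0 0"

```text
clock: 2.68
position: [0.5883, 0.1629, 0.0784]
ee_rot: [0.97, 1.343, -0.97]
force: [0.2, 0.7, 2.1]
width: 1.001
```

```bash
python3 -c "
from go import *
to(.5872,.1628,.027)"
```

```text
clk 2.68 pos [0.5883 0.1629 0.0784] F [0.2 0.7 2.1] w 1.001
shift [ 0.0514 -0.0011 -0.0003]
jaw az deg -71.7 xaxis [ 3.e-04 -7.e-04 -1.e+00] j7 [-0.12  0.59 -0.35  1.74  0.26  0.85 -1.84]
```

>>> move_arm --steps "0.03 0 0 0 0;0.045 0 0 0 0;0.051 -0.001 0 0 0;0.051 -0.001 0 0 0;0.051 -0.001 0 0 130;0.051 -0.001 0 0 130;0.051 -0.001 0 0 130;0.051 -0.001 0 0 130;0.051 -0.001 0 0 130;0.051 -0.001 0 0 130" --squeeze 12

```text
clock: 3.52
position: [0.5876, 0.164, 0.0268]
ee_rot: [0.97, 1.343, -0.968]
force: [-1.0, -0.7, 6.8]
width: 0.748
```

>>> move_arm --steps "-0.01 0 0 0 130;-0.02 0 0 0 130;-0.03 0 0 0 130;-0.03 0 0 0 130"

```text
clock: 3.85
position: [0.5884, 0.1644, 0.0585]
ee_rot: [0.971, 1.342, -0.966]
force: [0.2, 0.3, -0.8]
width: 0.748
```

```bash
python3 -c "
from go import *
grab('side','s2.png');grab('top','t2.png')
im=cv2.imread('pics/s2.png')
cv2.imwrite('pics/s2c.png',cv2.resize(im[100:300,180:400],None,fx=2.5,fy=2.5))
to(.4593,-.2430,.2)"
```

```text
clk 3.95 pos [0.5874 0.1639 0.0566] F [ 0.3  0.3 -1.7] w 0.75
shift [-0.1438 -0.25    0.3456]
jaw az deg -71.6 xaxis [ 1.4e-03  4.0e-04 -1.0e+00] j7 [-0.13  0.62 -0.34  1.76  0.27  0.8  -1.85]
```

View pics/s2c.png

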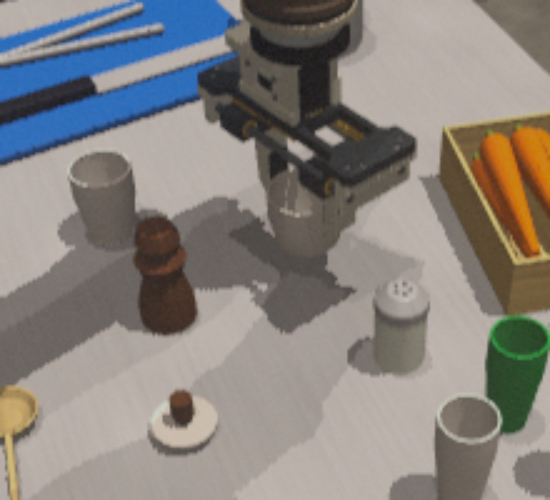

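The wide pot is held upright in the jaws at (300,215) in the crop, clear of the table. Now I'll carry it to the trivet.

>>> move_arm --steps "-0.03 0 0 0 130;-0.06 0 0 0 130;-0.09 -0.01 0.014 0 130;-0.12 -0.03 0.04 0 130;-0.13 -0.05 0.07 0 130;-0.13 -0.07 0.098 0 130;-0.13 -0.09 0.126 0 130;-0.13 -0.11 0.154 0 130;-0.13 -0.13 0.182 0 130;-0.13 -0.15 0.21 0 130"

```text
clock: 4.78
position: [0.5099, -0.0844, 0.1854]
ee_rot: [0.969, 1.345, -0.969]
force: [1.4, -0.6, -0.4]
width: 0.75
```

>>> move_arm --steps "0 -0.02 0.028 0 130;0 -0.04 0.056 0 130;0 -0.06 0.084 0 130;0 -0.08 0.111 0 130;0 -0.092 0.127 0 130;0 -0.098 0.134 0 130;0 -0.1 0.136 0 130;0 -0.1 0.136 0 130;0 -0.1 0.136 0 130"

```text
clock: 5.53
position: [0.4598, -0.2417, 0.1856]
ee_rot: [0.968, 1.346, -0.967]
force: [0.4, 0.5, -1.6]
width: 0.75
```

```bash
python3 -c "
from go import *
to(.4593,-.2430,.0395)"
```

```text
clk 5.53 pos [ 0.4598 -0.2417  0.1856] F [ 0.4  0.5 -1.6] w 0.75
shift [ 0.1461 -0.001   0.0011]
jaw az deg -71.5 xaxis [ 2.e-04  9.e-04 -1.e+00] j7 [ 0.61  0.33 -0.29  1.86  0.11  0.97 -0.98]
```

>>> move_arm --steps "0.03 -0.001 0.001 0 130;0.06 -0.001 0.001 0 130;0.09 -0.001 0.001 0 130;0.115 -0.001 0.001 0 130;0.13 -0.001 0.001 0 130;0.136 -0.001 0.001 0 130;0.14 -0.001 0.001 0 130;0.14 -0.001 0.001 0 130;0.14 -0.001 0.001 0 130"

```text
clock: 6.28
position: [0.4596, -0.2444, 0.0466]
ee_rot: [0.969, 1.343, -0.968]
force: [-0.5, 0.4, -1.8]
width: 0.753
```

```bash
python3 -c "
from go import *
from meas import *
grab('side','s3.png');grab('top','t3.png')
to(.4593,-.2430,.0395)
S=cloud(load('side'));Q=S.reshape(-1,3);Q=Q[(np.hypot(Q[:,0]-.459,Q[:,1]+.243)<.04)&(Q[:,2]>.055)&(Q[:,2]<.07)];print(len(Q),circ(Q))
im=cv2.imread('pics/s3.png')
cv2.imwrite('pics/s3c.png',cv2.resize(im[260:460,200:450],None,fx=2.5,fy=2.5))
"
```

```text
clk 6.38 pos [ 0.4595 -0.2449  0.0469] F [ 0.5 -0.3 -0.3] w 0.748
shift [ 0.0074  0.0004 -0.0019]
jaw az deg -71.6 xaxis [ 1.8e-03 -8.0e-04 -1.0e+00] j7 [ 0.57  0.51 -0.25  2.    0.2   0.65 -1.05]
281 (array([ 0.45919102, -0.24507283,  0.03241947]), np.float64(0.001377961594559871))
```

View pics/s3c.png

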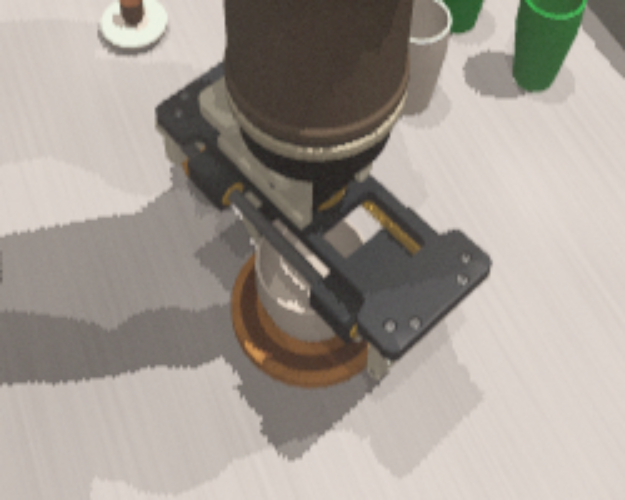

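>>> move_arm --steps "0.002 0 -0.001 0 130;0.004 0 -0.001 0 130;0.006 0 -0.001 0 130;0.007 0 -0.001 0 130;0.007 0 -0.001 0 130"

```text
clock: 6.8
position: [0.4581, -0.2438, 0.0388]
ee_rot: [0.969, 1.345, -0.969]
force: [-0.5, -0.2, 1.0]
width: 0.755
```

>>> move_arm --steps "0.001 0 0 0 130;0.001 0 0 0 130;0.001 0 0 0 130"

```text
clock: 7.05
position: [0.4582, -0.2439, 0.0383]
ee_rot: [0.969, 1.344, -0.969]
force: [-3.4, 1.3, 9.0]
width: 0.752
```

Contact. Release and retreat.

>>> move_arm --steps "-0.001 0 0 0 130;-0.001 0 0 0 90;-0.001 0 0 0 40;-0.001 0 0 0 0;-0.001 0 0 0 0;-0.001 0 0 0 0;-0.02 0 0 0 0;-0.05 0 0 0 0;-0.09 0 0 0 0;-0.13 0 0 0 0"

```text
clock: 7.88
position: [0.4574, -0.2434, 0.1686]
ee_rot: [0.969, 1.347, -0.969]
force: [1.5, -0.3, -0.5]
width: 0.998
```

```bash
python3 -c "
from go import *
to(.4362,.2780,.2)"
```

```text
clk 7.88 pos [ 0.4574 -0.2434  0.1686] F [ 1.5 -0.3 -0.5] w 0.998
shift [-0.0307  0.1448 -0.5013]
jaw az deg -71.6 xaxis [-0.0019  0.0012 -1.    ] j7 [ 0.61  0.34 -0.29  1.89  0.12  0.93 -0.98]
```

>>> move_arm --steps "-0.01 0.011 -0.038 0 0;-0.03 0.022 -0.076 0 0;-0.03 0.033 -0.115 0 0;-0.03 0.044 -0.154 0 0;-0.03 0.055 -0.192 0 0;-0.03 0.066 -0.23 0 0;-0.03 0.078 -0.27 0 0;-0.03 0.09 -0.31 0 0;-0.03 0.101 -0.348 0 0;-0.03 0.112 -0.386 0 0"

```text
clock: 8.72
position: [0.442, 0.1597, 0.1979]
ee_rot: [0.969, 1.344, -0.969]
force: [0.8, -0.0, 0.2]
width: 1.0
```

>>> move_arm --steps "0 0.01 -0.035 0 0;0 0.02 -0.07 0 0;0 0.028 -0.1 0 0;0 0.032 -0.112 0 0;0 0.033 -0.115 0 0;0 0.033 -0.115 0 0;0 0.033 -0.115 0 0"

```text
clock: 9.3
position: [0.4376, 0.2758, 0.1974]
ee_rot: [0.969, 1.343, -0.971]
force: [-0.2, 0.2, -1.2]
width: 1.001
```

```bash
python3 - <<'E'
from go import *
from meas import *
d=grab('top','t4.png');T=cloud(d);S=cloud(grab('side','s4.png'))
for C in(T,S):
    Q=C.reshape(-1,3);Q=Q[np.hypot(Q[:,0]-.459,Q[:,1]+.244)<.045]
    zt=np.percentile(Q[:,2],99);print(zt,circ(Q[Q[:,2]>zt-.008]))
d=load('side')
to(.4362,.2780,.05)
cv2.imwrite('pics/s4c.png',cv2.resize(d['img'][300:460,220:430],None,fx=2.5,fy=2.5))
E
```

```text
0.06485098087148847 (array([ 0.45801913, -0.24367586,  0.03247769]), np.float64(0.0008231218026616805))
0.06178239173689511 (array([ 0.45808345, -0.2445338 ,  0.03247789]), np.float64(0.0008614298798421423))
clk 9.4 pos [0.4379 0.2754 0.1976] F [-0.2 -0.2  0.2] w 1.0
shift [ 0.1476 -0.0007 -0.0032]
jaw az deg -71.7 xaxis [-0.     -0.0012 -1.    ] j7 [-0.24  0.35 -0.55  1.84  0.21  1.02 -2.13]
```

View pics/s4c.png

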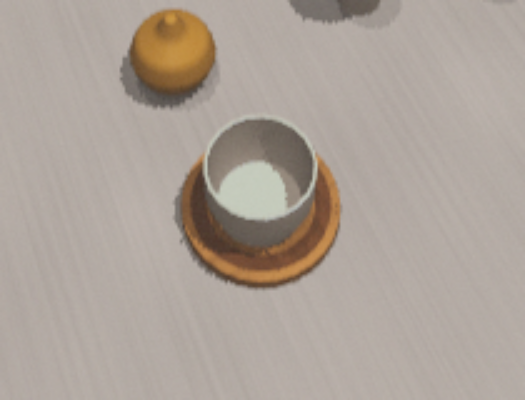

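The wide pot stands upright on the trivet at (260,170) in the crop, about 1.5 mm off centre. Next is the middle pot.

>>> move_arm --steps "0.03 0 -0.003 0 0;0.06 0 -0.003 0 0;0.09 -0.001 -0.003 0 0;0.115 -0.001 -0.003 0 0;0.135 -0.001 -0.003 0 0;0.147 -0.001 -0.003 0 0;0.147 -0.001 -0.003 0 0;0.147 -0.001 -0.003 0 0"

```text
clock: 10.07
position: [0.4356, 0.2786, 0.0506]
ee_rot: [0.969, 1.344, -0.971]
force: [-0.5, -0.0, 0.8]
width: 1.002
```

>>> move_arm --steps "0 0 0 0 160;0 0 0 0 160;0 0 0 0 160;0 0 0 0 160;0 0 0 0 160;0 0 0 0 160;0 0 0 0 160;0 0 0 0 160"

```text
clock: 10.73
position: [0.4357, 0.2799, 0.0509]
ee_rot: [0.969, 1.344, -0.969]
force: [-0.1, -2.1, 3.8]
width: 0.617
```

>>> move_arm --steps "-0.015 0 0 0 160;-0.04 0 0 0 160;-0.07 0 0 0 160;-0.1 0 0 0 160;-0.13 0 0 0 160;-0.145 0 0 0 160;-0.15 0 0 0 160;-0.15 0 0 0 160"

```text
clock: 11.4
position: [0.4359, 0.2802, 0.2015]
ee_rot: [0.97, 1.343, -0.968]
force: [-0.0, -0.7, -2.7]
width: 0.615
```

```bash
python3 - <<'E'
from go import *
d=grab('side','s5.png');to(.458,-.2441,.2)
cv2.imwrite('pics/s5c.png',cv2.resize(d['img'][80:300,150:400],None,fx=2.5,fy=2.5))
E
```

```text
clk 11.45 pos [0.4353 0.2796 0.2002] F [-1.1 -0.3 -1.1] w 0.611
shift [ 4.00e-04 -1.44e-01  5.04e-01]
jaw az deg -71.6 xaxis [-1.e-04 -4.e-04 -1.e+00] j7 [-0.24  0.35 -0.56  1.83  0.21  1.02 -2.13]
```

View pics/s5c.png

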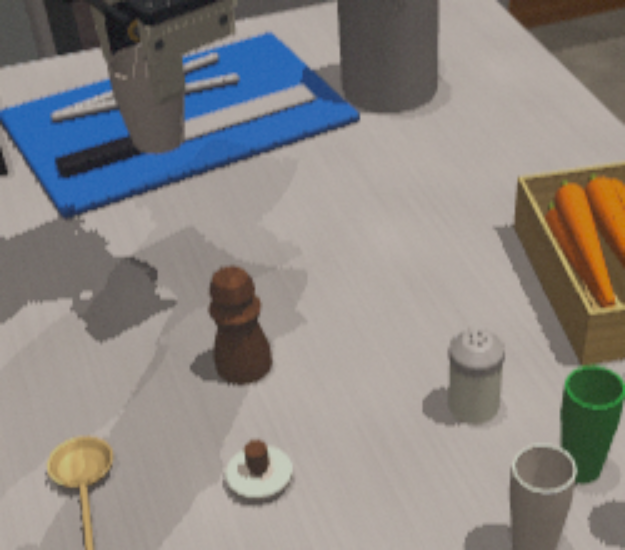

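The middle pot is held upright at (150,110) in the crop. Carrying it over.

>>> move_arm --steps "0 -0.007 0.025 0 160;0 -0.018 0.062 0 160;0 -0.028 0.098 0 160;0 -0.038 0.134 0 160;0 -0.048 0.17 0 160;0 -0.059 0.206 0 160;0 -0.069 0.242 0 160;0 -0.079 0.278 0 160;0 -0.09 0.314 0 160;0 -0.1 0.35 0 160"

```text
clock: 12.28
position: [0.4497, -0.0857, 0.1989]
ee_rot: [0.968, 1.347, -0.971]
force: [1.3, -0.3, -1.9]
width: 0.612
```

>>> move_arm --steps "0 -0.01 0.035 0 160;0 -0.02 0.07 0 160;0 -0.03 0.105 0 160;0 -0.038 0.132 0 160;0 -0.042 0.148 0 160;0 -0.044 0.154 0 160;0 -0.044 0.154 0 160;0 -0.044 0.154 0 160"

```text
clock: 12.95
position: [0.4578, -0.2424, 0.1996]
ee_rot: [0.969, 1.347, -0.969]
force: [-1.1, 0.4, -1.7]
width: 0.611
```

```bash
python3 - <<'E'
from go import *
from meas import *
o,R=tool();p=o['position']
for n in('top','side'):
    C=cloud(grab(n));Q=C.reshape(-1,3);Q=Q[(np.hypot(Q[:,0]-p[0],Q[:,1]-p[1])<.036)]
    for a,b in((.155,.175),(.21,.226)):
        q=Q[(Q[:,2]>a)&(Q[:,2]<b)]
        print(n,a,len(q),circ(q) if len(q)>20 else '')
to(.458,-.2441,.066)
E
```

```text
top 0.155 0 
top 0.21 0 
side 0.155 271 (array([ 0.45827275, -0.24306036,  0.02224703]), np.float64(0.0010175271980863644))
side 0.21 356 (array([ 0.45838247, -0.2419029 ,  0.02670823]), np.float64(0.002270118117028615))
clk 13.05 pos [ 0.4582 -0.2418  0.2003] F [ 0.1  0.4 -1.4] w 0.614
shift [ 0.1342 -0.0009  0.0023]
jaw az deg -71.4 xaxis [-8.e-04  1.e-03 -1.e+00] j7 [ 0.62  0.31 -0.3   1.85  0.11  1.   -0.97]
```

>>> move_arm --steps "0.025 0 0.002 0 160;0.05 -0.001 0.002 0 160;0.075 -0.001 0.002 0 160;0.095 -0.001 0.002 0 160;0.11 -0.001 0.002 0 160;0.12 -0.001 0.002 0 160;0.127 -0.001 0.002 0 160;0.127 -0.001 0.002 0 160"

```text
clock: 13.72
position: [0.4576, -0.245, 0.0729]
ee_rot: [0.968, 1.346, -0.968]
force: [0.4, 0.3, -0.8]
width: 0.611
```

>>> move_arm --steps "0.002 0 0 0 160;0.004 0 0 0 160;0.006 0 0 0 160;0.007 0 0 0 160;0.007 0 0 0 160"

```text
clock: 14.13
position: [0.4582, -0.2462, 0.067]
ee_rot: [0.969, 1.344, -0.969]
force: [-0.4, 0.9, -0.7]
width: 0.611
```

>>> move_arm --steps "0.001 0 -0.001 0 160;0.001 0 -0.001 0 160;0.001 0 -0.001 0 160"

```text
clock: 14.38
position: [0.4585, -0.2462, 0.0668]
ee_rot: [0.969, 1.341, -0.969]
force: [-0.1, -1.0, 7.1]
width: 0.612
```

>>> move_arm --steps "0.001 0 0 0 160;0.001 0 0 0 160;0.001 0 0 0 160"

```text
clock: 14.63
position: [0.4588, -0.2465, 0.0663]
ee_rot: [0.969, 1.34, -0.969]
force: [-1.4, -2.2, 11.4]
width: 0.613
```

>>> move_arm --steps "-0.001 0 0 0 160;-0.001 0 0 0 120;-0.001 0 0 0 60;-0.001 0 0 0 0;-0.001 0 0 0 0;-0.001 0 0 0 0;-0.02 0 0 0 0;-0.05 0 0 0 0;-0.09 0 0 0 0;-0.13 0 0 0 0"

```text
clock: 15.47
position: [0.4567, -0.2445, 0.1955]
ee_rot: [0.969, 1.347, -0.969]
force: [1.7, 0.1, 1.1]
width: 1.0
```

```bash
python3 - <<'E'
from go import *
to(.5914,-.1229,.2)
E
```

```text
clk 15.47 pos [ 0.4567 -0.2445  0.1955] F [1.7 0.1 1.1] w 1.0
shift [-0.0046  0.1662 -0.0727]
jaw az deg -71.5 xaxis [-0.0021  0.0015 -1.    ] j7 [ 0.63  0.32 -0.3   1.85  0.11  0.99 -0.97]
```

>>> move_arm --steps "0 0.034 -0.015 0 0;0 0.07 -0.03 0 0;0 0.105 -0.046 0 0;0 0.14 -0.061 0 0;0 0.16 -0.07 0 0;0 0.166 -0.073 0 0;0 0.166 -0.073 0 0;0 0.166 -0.073 0 0"

```text
clock: 16.13
position: [0.5912, -0.124, 0.1942]
ee_rot: [0.968, 1.345, -0.97]
force: [-0.8, -0.8, 0.4]
width: 1.001
```

```bash
python3 - <<'E'
from go import *
from meas import *
for n in('top','side'):
    d=grab(n,n+'6.png');Q=cloud(d).reshape(-1,3);Q=Q[(np.hypot(Q[:,0]-.458,Q[:,1]+.245)<.04)&(Q[:,2]<.13)]
    zt=np.percentile(Q[:,2],99);print(n,zt,circ(Q[Q[:,2]>zt-.007]))
    for a,b in ((.052,.065),): 
        q=Q[(Q[:,2]>a)&(Q[:,2]<b)&(np.hypot(Q[:,0]-.458,Q[:,1]+.245)>.030)];print(circ(q))
cv2.imwrite('pics/s6c.png',cv2.resize(load('side')['img'][300:460,220:430],None,fx=3,fy=3))
to(.5914,-.1229,.072)
E
```

```text
Traceback (most recent call last):
IndexError: index -1 is out of bounds for axis 0 with size 0
```

Top view is occluded by the arm, so I'll use the side camera.

```bash
python3 - <<'E'
from go import *
from meas import *
for n in('side',):
    d=grab(n,n+'6.png');Q=cloud(d).reshape(-1,3);Q=Q[(np.hypot(Q[:,0]-.458,Q[:,1]+.245)<.04)&(Q[:,2]<.13)]
    zt=np.percentile(Q[:,2],99);print(n,zt,circ(Q[Q[:,2]>zt-.007]))
cv2.imwrite('pics/s6c.png',cv2.resize(load('side')['img'][300:460,220:430],None,fx=3,fy=3))
to(.5914,-.1229,.072)
E
```

```text
side 0.08765907639418588 (array([ 0.458259  , -0.24612683,  0.02645582]), np.float64(0.0008372459643965907))
clk 16.23 pos [ 0.5908 -0.1252  0.1945] F [-0.2 -0.1 -0.1] w 1.001
shift [ 0.1225  0.0014 -0.0021]
jaw az deg -71.7 xaxis [-0.001 -0.001 -1.   ] j7 [ 0.35  0.45 -0.33  1.65  0.16  1.07 -1.28]
```

View pics/s6c.png

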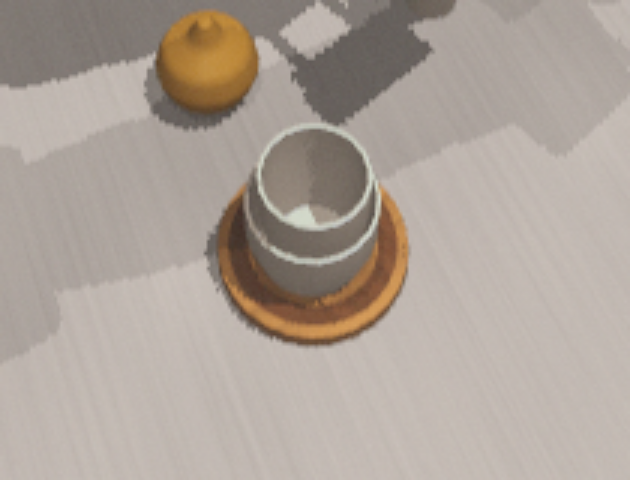

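The middle pot sits down in the wide one (crop 315,180) with its rim at 88 mm, as it should be. Now the narrow white pot.

>>> move_arm --steps "0.03 0.001 -0.002 0 0;0.06 0.001 -0.002 0 0;0.085 0.001 -0.002 0 0;0.105 0.001 -0.002 0 0;0.118 0.001 -0.002 0 0;0.122 0.001 -0.002 0 0;0.122 0.001 -0.002 0 0;0.122 0.001 -0.002 0 0"

```text
clock: 16.9
position: [0.5924, -0.1221, 0.0735]
ee_rot: [0.97, 1.343, -0.97]
force: [0.2, -0.1, 0.4]
width: 1.0
```

>>> move_arm --steps "0 0 0 0 190;0 0 0 0 190;0 0 0 0 190;0 0 0 0 190;0 0 0 0 190;0 0 0 0 190;0 0 0 0 190;0 0 0 0 190;0 0 0 0 190"

```text
clock: 17.65
position: [0.5924, -0.1212, 0.0727]
ee_rot: [0.969, 1.344, -0.969]
force: [-0.3, -0.4, -0.3]
width: 0.479
```

>>> move_arm --steps "-0.015 0 0 0 190;-0.04 0 0 0 190;-0.07 0 0 0 190;-0.1 0 0 0 190;-0.125 0 0 0 190;-0.14 0 0 0 190;-0.14 0 0 0 190;-0.14 0 0 0 190"

```text
clock: 18.32
position: [0.5925, -0.1212, 0.2131]
ee_rot: [0.969, 1.343, -0.969]
force: [-0.3, 0.0, -2.2]
width: 0.481
```

```bash
python3 - <<'E'
from go import *
to(.4583,-.2459,.21)
E
```

```text
clk 18.32 pos [ 0.5925 -0.1212  0.2131] F [-0.3  0.  -2.2] w 0.481
shift [ 0.0029 -0.1668  0.0759]
jaw az deg -71.6 xaxis [ 1.2e-03 -3.0e-04 -1.0e+00] j7 [ 0.35  0.44 -0.33  1.62  0.16  1.11 -1.28]
```

>>> move_arm --steps "0 -0.02 0.009 0 190;0 -0.05 0.023 0 190;0 -0.08 0.036 0 190;0 -0.11 0.05 0 190;0 -0.14 0.064 0 190;0 -0.16 0.073 0 190;0 -0.167 0.076 0 190;0 -0.167 0.076 0 190;0 -0.167 0.076 0 190"

```text
clock: 19.07
position: [0.4579, -0.2454, 0.2119]
ee_rot: [0.97, 1.346, -0.969]
force: [0.6, 1.5, -0.8]
width: 0.477
```

```bash
python3 - <<'E'
from go import *
from meas import *
o,R=tool();p=o['position']
d=grab('side','s7.png');Q=cloud(d).reshape(-1,3);Q=Q[(np.hypot(Q[:,0]-p[0],Q[:,1]-p[1])<.03)]
for a,b in((.145,.16),(.16,.175),(.175,.19)):
    q=Q[(Q[:,2]>a)&(Q[:,2]<b)]; print(a,len(q),circ(q))
cv2.imwrite('pics/s7c.png',cv2.resize(d['img'][200:460,180:460],None,fx=2.2,fy=2.2))
to(.4583,-.2459,.1)
E
```

```text
0.145 109 (array([ 0.45757821, -0.24642812,  0.01612021]), np.float64(0.0006716383152354035))
0.16 121 (array([ 0.45767173, -0.24601835,  0.01788787]), np.float64(0.0005357126025720858))
0.175 171 (array([ 0.45706778, -0.24672433,  0.01867692]), np.float64(0.0006603807052092521))
clk 19.12 pos [ 0.4587 -0.2447  0.2121] F [ 0.9  0.3 -1. ] w 0.479
shift [ 0.1121 -0.0007  0.0011]
jaw az deg -71.5 xaxis [-3.0e-04  1.1e-03 -1.0e+00] j7 [ 0.63  0.3  -0.31  1.83  0.1   1.03 -0.96]
```

View pics/s7c.png

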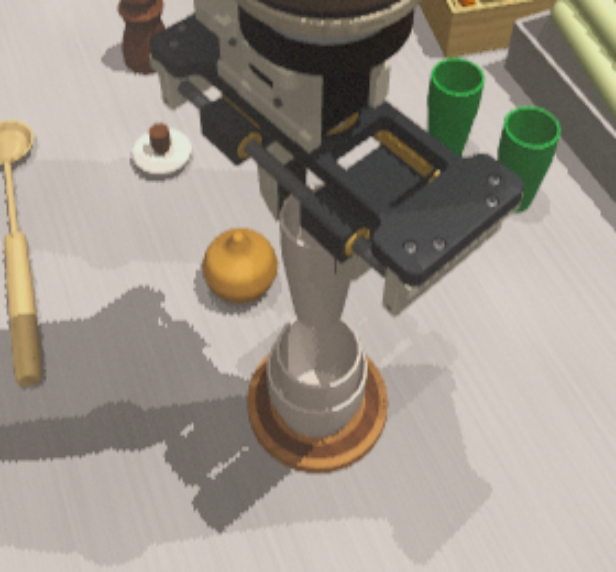

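Held upright (crop 315,260) and right over the nest. Lowering straight down.

>>> move_arm --steps "0.02 0 0 0 190;0.04 0 0 0 190;0.06 0 0 0 190;0.08 0 0 0 190;0.095 0 0 0 190;0.105 0 0 0 190;0.112 0 0 0 190;0.112 0 0 0 190"

```text
clock: 19.78
position: [0.458, -0.2449, 0.0995]
ee_rot: [0.968, 1.347, -0.968]
force: [0.1, 0.6, -1.1]
width: 0.48
```

>>> move_arm --steps "0.002 0 0 0 190;0.004 0 0 0 190;0.006 0 0 0 190;0.006 0 0 0 190"

```text
clock: 20.12
position: [0.4581, -0.2462, 0.0949]
ee_rot: [0.969, 1.344, -0.969]
force: [0.4, 0.5, -0.7]
width: 0.48
```

>>> move_arm --steps "0.001 0 0 0 190;0.001 0 0 0 190;0.001 0 0 0 190"

```text
clock: 20.37
position: [0.458, -0.2461, 0.0939]
ee_rot: [0.969, 1.344, -0.969]
force: [-0.2, 0.2, -1.3]
width: 0.48
```

>>> move_arm --steps "0.001 0 0 0 190;0.001 0 0 0 190;0.001 0 0 0 190"

```text
clock: 20.62
position: [0.4579, -0.2461, 0.0927]
ee_rot: [0.969, 1.344, -0.969]
force: [0.2, 0.6, -0.6]
width: 0.478
```

>>> move_arm --steps "0.001 0 0 0 190;0.001 0 0 0 190;0.001 0 0 0 190"

```text
clock: 20.87
position: [0.4586, -0.2464, 0.0924]
ee_rot: [0.969, 1.343, -0.969]
force: [-0.9, 0.1, 6.1]
width: 0.481
```

Floor contact at tip 92.4 mm (expected about 93). Release.

>>> move_arm --steps "-0.0005 0 0 0 190;-0.0005 0 0 0 150;-0.0005 0 0 0 90;-0.0005 0 0 0 0;-0.0005 0 0 0 0;-0.0005 0 0 0 0;-0.0005 0 0 0 0;-0.03 0 0 0 0;-0.07 0 0 0 0;-0.11 0 0 0 0"

```text
clock: 21.7
position: [0.457, -0.2455, 0.2023]
ee_rot: [0.969, 1.348, -0.969]
force: [1.6, -0.6, -0.3]
width: 0.988
```

```bash
python3 - <<'E'
from go import *
to(.4268,.0188,.2)
E
```

```text
clk 21.7 pos [ 0.457  -0.2455  0.2023] F [ 1.6 -0.6 -0.3] w 0.988
shift [ 0.0028  0.055  -0.2602]
jaw az deg -71.5 xaxis [-0.0024  0.0016 -1.    ] j7 [ 0.63  0.31 -0.31  1.84  0.11  1.01 -0.97]
```

>>> move_arm --steps "0 0.007 -0.035 0 0;0 0.015 -0.07 0 0;0 0.023 -0.108 0 0;0 0.031 -0.146 0 0;0 0.039 -0.184 0 0;0 0.047 -0.222 0 0;0 0.053 -0.25 0 0;0 0.055 -0.259 0 0;0 0.055 -0.26 0 0;0 0.055 -0.26 0 0"

```text
clock: 22.53
position: [0.4279, 0.0177, 0.2017]
ee_rot: [0.968, 1.344, -0.969]
force: [0.3, -0.4, 0.7]
width: 0.998
```

```bash
python3 - <<'E'
from go import *
from meas import *
d=grab('side','s8.png');Q=cloud(d).reshape(-1,3);Q=Q[(np.hypot(Q[:,0]-.458,Q[:,1]+.246)<.05)&(Q[:,2]<.15)]
zt=np.percentile(Q[:,2],99);print(zt,circ(Q[Q[:,2]>zt-.007]))
for n in('top1','side1'):
    C=cloud(load('side')); 
d=load('side');C=cloud(d)
L=C.reshape(-1,3);L=L[(np.hypot(L[:,0]-.427,L[:,1]-.0188)<.033)&(L[:,2]<.05)&(L[:,2]>.006)]
print('lid n',len(L),(L[:,:2].max(0)+L[:,:2].min(0))/2, np.ptp(L[:,:2],axis=0))
cv2.imwrite('pics/s8c.png',cv2.resize(d['img'][200:460,180:460],None,fx=2.2,fy=2.2))
to(.4268,.0188,.1)
E
```

```text
0.11320850113166049 (array([ 0.45726276, -0.24774835,  0.02054043]), np.float64(0.0008505510800542348))
lid n 471 [0.42693917 0.01814777] [0.05127878 0.05079812]
clk 22.58 pos [0.428  0.0168 0.2016] F [0.2 0.2 0.5] w 1.0
shift [ 0.1016 -0.0004 -0.0023]
jaw az deg -71.6 xaxis [-2.e-04 -6.e-04 -1.e+00] j7 [ 0.26  0.18 -0.48  2.03  0.1   0.96 -1.52]
```

View pics/s8c.png

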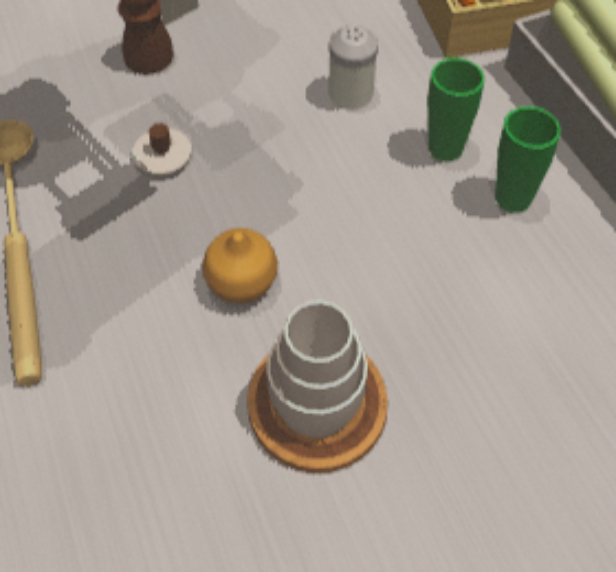

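The narrow pot is nested with its rim at 113–114 mm (crop 318,330), and the mill, shaker and lid are undisturbed. Now the lid.

>>> move_arm --steps "0.03 0 -0.002 0 0;0.06 0 -0.002 0 0;0.095 0 -0.002 0 0;0.13 0 -0.002 0 0;0.155 0 -0.002 0 60;0.17 0 -0.002 0 60;0.17 0 -0.002 0 60;0.17 0 -0.002 0 60"

```text
clock: 23.25
position: [0.427, 0.0185, 0.0313]
ee_rot: [0.969, 1.345, -0.972]
force: [0.2, -0.3, 0.2]
width: 0.782
```

```bash
python3 - <<'E'
from go import *
to(.4269,.0186,.017)
E
```

```text
clk 23.25 pos [0.427  0.0185 0.0313] F [ 0.2 -0.3  0.2] w 0.782
shift [ 0.0143  0.     -0.0001]
jaw az deg -71.7 xaxis [-2.e-03 -7.e-04 -1.e+00] j7 [ 0.13  0.45 -0.38  2.22  0.33  0.53 -1.75]
```

>>> move_arm --steps "0.007 0 0 0 100;0.012 0 0 0 130;0.014 0 0 0 130;0.014 0 0 0 130;0.014 0 0 0 235;0.014 0 0 0 235;0.014 0 0 0 235;0.014 0 0 0 235;0.014 0 0 0 235;0.014 0 0 0 235" --squeeze 10

```text
clock: 24.08
position: [0.4274, 0.0199, 0.0178]
ee_rot: [0.969, 1.344, -0.969]
force: [0.1, 0.1, 0.3]
width: 0.194
```

>>> move_arm --steps "0 0 0 0 235;0 0 0 0 235;0 0 0 0 235;0 0 0 0 235"

```text
clock: 24.42
position: [0.4274, 0.0199, 0.0178]
ee_rot: [0.969, 1.344, -0.969]
force: [-0.5, -0.4, 2.8]
width: 0.194
```

>>> move_arm --steps "-0.015 0 0 0 235;-0.04 0 0 0 235;-0.07 0 0 0 235;-0.1 0 0 0 235;-0.13 0 0 0 235;-0.155 0 0 0 235;-0.17 0 0 0 235;-0.17 0 0 0 235;-0.17 0 0 0 235"

```text
clock: 25.17
position: [0.4275, 0.0198, 0.188]
ee_rot: [0.97, 1.343, -0.969]
force: [-1.1, -0.3, -1.2]
width: 0.192
```

```bash
python3 - <<'E'
from go import *
d=grab('side','s9.png')
cv2.imwrite('pics/s9c.png',cv2.resize(d['img'][120:400,180:460],None,fx=2.1,fy=2.1))
to(.4575,-.247,.19)
E
```

```text
clk 25.22 pos [0.4268 0.0197 0.1872] F [ 0.1  0.2 -1.2] w 0.189
shift [-0.0028 -0.0552  0.2627]
jaw az deg -71.6 xaxis [-5.e-04 -3.e-04 -1.e+00] j7 [ 0.26  0.2  -0.5   2.05  0.12  0.92 -1.55]
```

View pics/s9c.png

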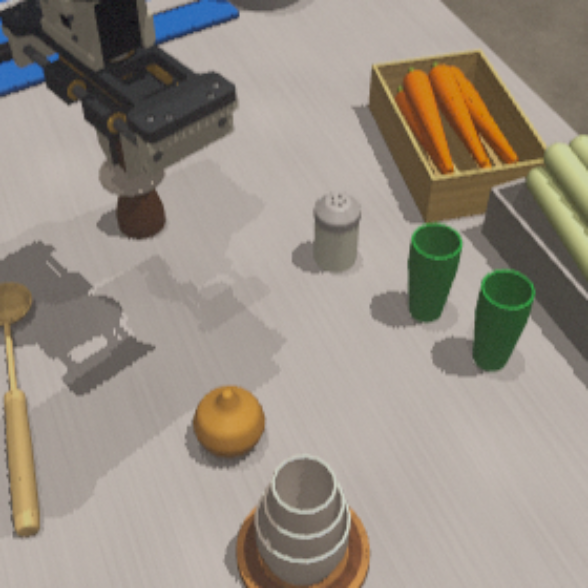

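The lid is held level at (130,180). Carry.

>>> move_arm --steps "0 -0.004 0.02 0 235;0 -0.011 0.05 0 235;0 -0.018 0.085 0 235;0 -0.025 0.12 0 235;0 -0.032 0.155 0 235;0 -0.04 0.19 0 235;0 -0.047 0.225 0 235;0 -0.053 0.25 0 235;0 -0.055 0.26 0 235;0 -0.055 0.262 0 235"

```text
clock: 26.05
position: [0.4568, -0.2481, 0.1859]
ee_rot: [0.971, 1.346, -0.973]
force: [-0.2, 0.1, -0.7]
width: 0.19
```

>>> move_arm --steps "0 0 0.001 0 235;0 0 0.001 0 235;0 0 0.001 0 235"

```text
clock: 26.3
position: [0.4583, -0.245, 0.1874]
ee_rot: [0.968, 1.346, -0.967]
force: [0.1, -0.2, -0.5]
width: 0.195
```

```bash
python3 - <<'E'
from go import *
from meas import *
d=grab('side','s10.png');C=cloud(d);Q=C.reshape(-1,3)
o,R=tool();p=o['position']
q=Q[(np.hypot(Q[:,0]-p[0],Q[:,1]-p[1])<.04)&(Q[:,2]>p[2]-.012)&(Q[:,2]<p[2]+.002)]
print('disc',len(q),(q.max(0)+q.min(0))/2,np.ptp(q,axis=0))
r=Q[(np.hypot(Q[:,0]-.4575,Q[:,1]+.247)<.04)&(Q[:,2]>.100)&(Q[:,2]<.118)]
print('rim',len(r),circ(r))
cv2.imwrite('pics/s10c.png',cv2.resize(d['img'][200:460,180:460],None,fx=2.2,fy=2.2))
to(.4575,-.247,.128)
E
```

```text
disc 523 [ 0.45330226 -0.24824782  0.18311921] [0.04172969 0.0463799  0.0129518 ]
rim 356 (array([ 0.45710037, -0.24800742,  0.02041614]), np.float64(0.0007592929071863079))
clk 26.35 pos [ 0.4584 -0.2452  0.1876] F [ 0.5  0.5 -1. ] w 0.193
shift [ 0.0596 -0.0014  0.0015]
jaw az deg -71.4 xaxis [-3.e-04  5.e-04 -1.e+00] j7 [ 0.65  0.33 -0.33  1.86  0.13  0.98 -0.98]
```

View pics/s10c.png

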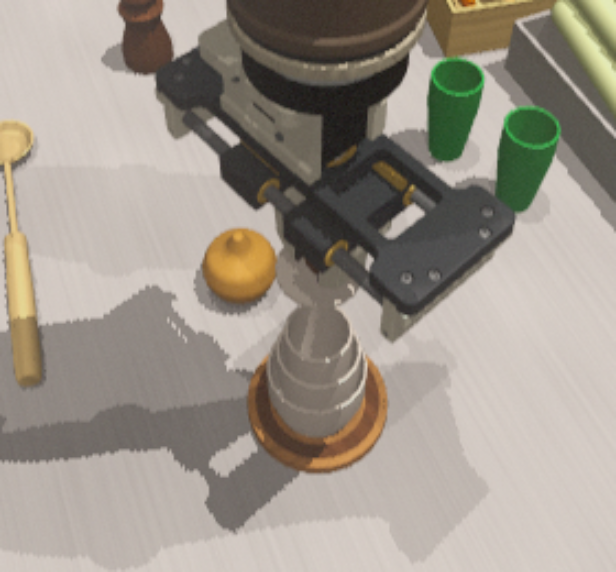

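The lid hangs over the nest, within about 2 mm of the mouth axis; the plug has 6.5 mm of entry margin. Lowering with a small correction.

>>> move_arm --steps "0.015 -0.001 0.002 0 235;0.03 -0.001 0.002 0 235;0.042 -0.001 0.002 0 235;0.05 -0.001 0.002 0 235;0.055 -0.001 0.002 0 235;0.055 -0.001 0.002 0 235;0.055 -0.001 0.002 0 235"

```text
clock: 26.93
position: [0.4582, -0.2489, 0.133]
ee_rot: [0.969, 1.344, -0.968]
force: [0.6, 0.6, -0.1]
width: 0.188
```

>>> move_arm --steps "0.002 0 0 0 235;0.004 0 0 0 235;0.006 0 0 0 235;0.006 0 0 0 235;0.006 0 0 0 235"

```text
clock: 27.35
position: [0.4578, -0.2492, 0.1267]
ee_rot: [0.969, 1.344, -0.969]
force: [-0.1, -0.6, -0.2]
width: 0.19
```

>>> move_arm --steps "0.001 0 -0.001 0 235;0.002 0 -0.0015 0 235;0.002 0 -0.0015 0 235;0.002 0 -0.0015 0 235"

```text
clock: 27.68
position: [0.4574, -0.2477, 0.1247]
ee_rot: [0.969, 1.345, -0.969]
force: [-0.4, 0.2, -0.3]
width: 0.192
```

>>> move_arm --steps "0.001 0 0 0 235;0.001 0 0 0 235;0.001 0 0 0 235"

```text
clock: 27.93
position: [0.4574, -0.2478, 0.1237]
ee_rot: [0.969, 1.344, -0.969]
force: [-0.2, -0.4, -0.9]
width: 0.186
```

>>> move_arm --steps "0.001 0 0 0 235;0.001 0 0 0 235;0.001 0 0 0 235"

```text
clock: 28.18
position: [0.4576, -0.2478, 0.1228]
ee_rot: [0.969, 1.344, -0.969]
force: [-0.2, -0.4, 0.6]
width: 0.188
```

>>> move_arm --steps "0.001 0 0 0 235;0.001 0 0 0 235;0.001 0 0 0 235"

```text
clock: 28.43
position: [0.4582, -0.2481, 0.1226]
ee_rot: [0.969, 1.343, -0.969]
force: [-0.3, 0.3, 8.1]
width: 0.187
```

Seated at tip 122.7 mm (expected 123). Release and lift.

>>> move_arm --steps "-0.0005 0 0 0 235;-0.0005 0 0 0 215;-0.0005 0 0 0 180;-0.0005 0 0 0 120;-0.0005 0 0 0 80;-0.0005 0 0 0 60;-0.02 0 0 0 60;-0.05 0 0 0 60;-0.09 0 0 0 60;-0.11 0 0 0 60"

```text
clock: 29.27
position: [0.4585, -0.2479, 0.2354]
ee_rot: [0.969, 1.341, -0.968]
force: [0.6, -0.9, 0.9]
width: 0.719
```

>>> move_arm --steps "0 -0.03 -0.03 0 60;0 -0.06 -0.06 0 60;0 -0.09 -0.09 0 60;0 -0.12 -0.12 0 60;0 -0.13 -0.15 0 60;0 -0.13 -0.18 0 60;0 -0.13 -0.21 0 60;0 -0.13 -0.24 0 60;0 -0.13 -0.24 0 60"

```text
clock: 30.02
position: [0.2561, -0.0577, 0.2315]
ee_rot: [0.965, 1.346, -0.967]
force: [-1.3, -0.7, -0.6]
width: 0.763
```

```bash
python3 - <<'E'
from go import *
from meas import *
for n in('top','side'):
    d=grab(n,n+'11.png');C=cloud(d);Q=C.reshape(-1,3)
    q=Q[(np.hypot(Q[:,0]-.4575,Q[:,1]+.247)<.04)&(Q[:,2]<.2)]
    if len(q)<50: print(n,'occl');continue
    print(n,'top',np.percentile(q[:,2],99.5))
    dd=q[(q[:,2]>.108)&(q[:,2]<.126)&(np.hypot(q[:,0]-.4575,q[:,1]+.247)>.012)]
    A=np.c_[dd[:,:2]-[.4575,-.247],np.ones(len(dd))];co=np.linalg.lstsq(A,dd[:,2],rcond=None)[0]
    print('disc n',len(dd),(dd.max(0)+dd.min(0))/2,'tilt,z',co.round(4))
    for k,c,h in(('mill',(.452,.1455),.1),('shak',(.6116,.0245),.077)):
        m=Q[(np.hypot(Q[:,0]-c[0],Q[:,1]-c[1])<.045)];m=m[(m[:,2]>h-.006)&(m[:,2]<h+.01)]
        print(k,len(m),np.r_[circ(m)[0][:2]] if len(m)>10 else '')
d=load('side');cv2.imwrite('pics/s11c.png',cv2.resize(d['img'][150:460,180:460],None,fx=1.9,fy=1.9))
cv2.imwrite('pics/s11z.png',cv2.resize(d['img'][300:430,260:400],None,fx=4.5,fy=4.5,interpolation=cv2.INTER_CUBIC))
print(arm.observe()['position'])
E
```

```text
top top 0.14734804112323904
disc n 513 [ 0.457185   -0.2482056   0.11926909] tilt,z [-0.003  -0.0041  0.1188]
mill 250 [0.45189264 0.14607614]
shak 304 [0.61164004 0.02536261]
side top 0.1434870120314619
disc n 712 [ 0.4570894 -0.2479632  0.1161235] tilt,z [-0.0016  0.0032  0.1167]
mill 136 [0.45253342 0.14441599]
shak 153 [0.61231347 0.02304725]
[ 0.2580253  -0.06088094  0.23186659]
```

View pics/s11c.png

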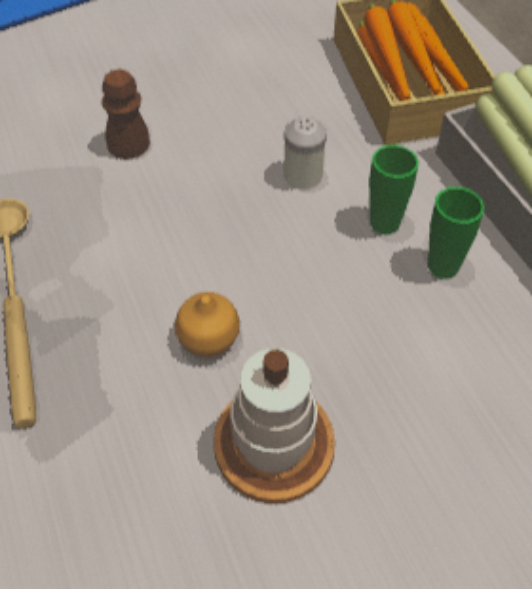

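View pics/s11z.png

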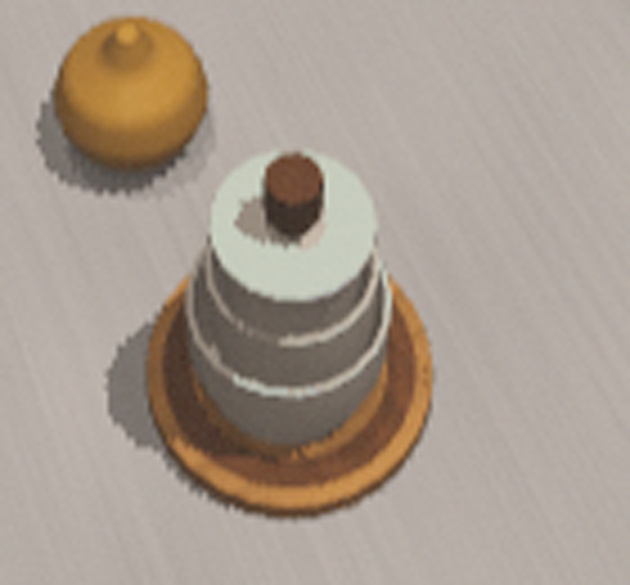

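View pics/top11.png

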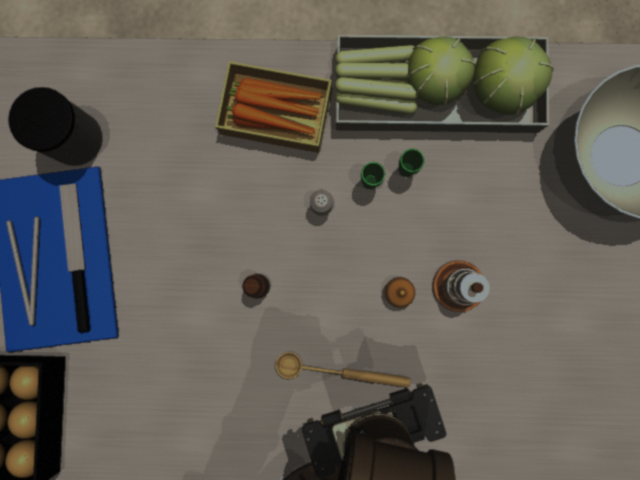

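The nest stands upright on the trivet with the lid level, and the arm is clear of everything. Expected heights are 118 mm for the disc top and 144 mm for the knob top. The side camera reads 116.7 and 143.5; the top camera reads 118.8 and 147.3, and it has read about 3 mm high all along. Disc tilt is under 0.3°, and the mill and shaker have not moved.

```bash
python3 -c "
from cell import arm
print(arm.sign_off())"
```

```text
the job is handed in; nothing more can be done
None
```

The nested set is packed on the trivet in the order asked: wide pot, middle pot, white narrow pot, then the lid. I handed the job in at about 30 s; no verdict is reported.

**Seating:** each piece was lowered until the wrist felt contact, at 6 to 11 N. The rims then measured 62, 88 and 113 mm, against 62, 88 and 114 mm expected. The knob top measured 143.5 mm against 144 mm, and the lid was level to within 0.3°.

**Position:** the wide pot stands about 1.5 mm from the trivet's centre. The narrow pot and lid sit roughly 5 mm from it, because each nested pot drifted slightly within its play.

**Left alone:** the mill and shaker were upright and unmoved to within measuring error.

**Disagreement:** the top camera read heights about 3 mm higher than the side camera throughout. I relied on the side camera and the contact heights. No check failed.

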